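Put the bit case away in the latched drawer

ROBOT

A 7-joint arm with a two-finger parallel gripper is mounted at the origin on the work surface. World frame = base frame: x ahead of the robot, y to its left, z up, the work surface at z = 0. Lengths are in m, angles in rad, forces in N, time in s.
With the tool pointing down it reaches from about 0.4 to 0.85 m from the base axis. Payload 4.5 kg.
Tool frame: the origin (TCP) lies midway between the tips of the shut fingers; the grasp point (between the pads) lies 19 mm behind it (r.hold_point_z is the distance from the TCP to the grasp point, in m); z points along the fingers, y is the direction in which the jaws open and shut (so a half turn about z gives the same grasp; the last joint's range is limited). The gripper opens to 88 mm and grips with 3 to 60 N. Pads are 18 mm wide; open, the fingers measure 123 mm over their backs; the gripper's body (75 mm by 187 mm) begins 45 mm behind the grasp point.
Start: joints at [-1.213, 0.689, -0.195, 1.565, 0.157, 0.902, -0.215], TCP at [0.199, 0.593, 0.239] pointing down, gripper open.
Joint ranges: [-3.01, 3.01], [-0.46, 2.08], [-1.47, 1.51], [0.13, 2.56], [-1, 4.14], [0.04, 2.09], [-2.66, 2.66]. Speed limits (rad/s): [2.57, 2.57, 3.14, 3.14, 3.14, 3.14, 3.14].

INTERFACE

Orientations are given as a unit quaternion [x, y, z, w].
In Python, from plant import r gives the robot as it stands. The module is installed in compiled form; this text tells all that it offers.
- The arm moves only by the tool move_arm, never from a script. Its arguments are lists of equal length, an entry for each row: "turn": the turn, a rotation vector about the tool's x, y, z in units of 2 pi rad (1.0 is 2 pi rad), a list of three; "dp": the shift along the tool's x, y, z in units of 2.5 cm (1.0 is 2.5 cm), a list of three; "jaw": the closure, from -1 (fully open) to 1 (shut), so that 0 is half open. In form: {"turn": [[wx, wy, wz], ...], "dp": [[x, y, z], ...], "jaw": [jaw, ...]}. A call has 1 to 10 rows; each row shifts and turns the commanded pose from where the row before left it, along the tool's axes as they then stand; what a row does not reach is not made up. A row lasts 1/12 s, in which the tool goes at most 41.7 mm and 7.16 degrees, less where a joint would pass 70% of its speed; a pose out of reach is approached as far as the arm can. A call with a number of a shift or a turn outside -1 to 1 is refused whole. A call with a gripper value outside its range is refused whole. The fingers move at their own pace and stop on an object; "newtons" is the grip in N (left out, the last holds). Time passes only in rows, so rows that do not move let the fingers close. It gives the time, the measured TCP pose, the force and the opening at its end, in the units of the state.
- r.get_state(): the state, without advancing time (a new reading comes with each control period).
- r.snapshot(name): name is "scene" or "side" or "wrist"; returns a dict with "frame" (420x560x3 uint8, blue, green, red), "mtx" (3x3 intrinsics, pixels), "origin" and "orientation" of the camera in the world; the wrist camera has in their place "tool_from_camera" (4x4, takes a point from camera to tool coordinates, whose origin is the TCP and whose axes are the flange's). Camera axes: x right, y up, looking along -z (the intrinsics and any distortion apply to the point x, -y, -z); pixel columns grow to the right and rows downward; lengths in m; the calibration is good to about 2 mm. A picture is of the moment at which its call begins: read the wrist's pose just before it. There is no depth.
- r.finish_job(): hands the job in, once; it reports no verdict.
The state is a dict: "clock": time; "q": joint angles; "qd": joint speeds; "joint_torque": joint torques, N m; "tool_pos": TCP position; "eef_rot": TCP orientation; "contact_force": force on the tool from outside, world axes, zero at the start; "moment": the same for the moment, N m; "opening": opening from 0.0 (shut) to 1.0 (fully open).
Only numpy, scipy, OpenCV 4.12 (cv2) and the standard library are available. Lean on these libraries where they do the work, as an engineer would, in place of code of your own. Each camera call takes 0.05 s, during which the arm holds its last target.

TASK

The tray of the blue drawer case was left on its first catch, a little proud: press the orange release so that it pops right out, lay the red bit case flat in it, then push the tray by its front past the first catch and fully home until it clicks and stays shut by itself. Work gently: feel for the end of the travel instead of ramming it, do not drop the bit case in from a height, and leave the tape roll, glue bottle and wood offcut where they are.

Things in the scene. Friction and masses are not known exactly. Their poses are not given: they have to be found in the camera images.
- cabinet: Blue drawer case fixed to the bench, 200 (x) x 200 (y) x 92 (z) mm. Origin: centre of its underside, on the bench. Its own -x faces the robot and is the open front, x = -100 mm; the tray comes out along its -x.
- tray (a joint): Travel of the sprung tray out of the case, m. It starts on a first catch at 0.030; freed, it springs to 0.085 (spring 3 to 2 N). Pushed in it clicks over the first catch, then the home catch, each taking 6 to 9 N. The home catch lies anywhere from 0 to 0.012, differing each time and not to be seen; a hard stop lies 1.5 mm past it. Short of it, the tray comes back to 0.030.
- tray_front (a point): Centre of the outer face of the tray's white front panel with an orange stripe. Axes as the drawer case's: -x points out of the case. The panel is 10 mm thick, 186 mm wide and spans heights 12 to 78 mm above the bench. Its outer face stands 11 mm in front of the case's front when the tray joint reads 0. More than 18 N on the tray spoils the work.
- tray_floor (a point): Point on the grey tray's floor, 30 mm above the bench, mid-width, 55 mm behind the front panel's outer face. Axes as the case's. Inside, the tray is 142 mm wide (y) and runs from 45 mm before (-x) to 101 mm behind this point; walls end 64 mm above the bench. Popped out, it is uncovered to 41 mm behind this point; the opening is 80 mm above the bench.
- release (a joint): Travel of the release downward, m: 0 up, 0.009 hard down. Its spring gives 2 N at 0 and 4.3 N at 0.009; pressed about 6 mm or more it frees the tray. It springs up when let go. Pressing it with more than 18 N spoils the work.
- release_top (a point): Centre of the top face of the orange square release, 36 x 36 mm, on the blue case's top near the front left (case's +y) corner; the face stands 106 mm above the bench when up. z points up.
- bit_case: Loose red bit case with black seam and white label, 58 (x) x 36 (y) x 28 (z) mm, about 120 g. Origin: centre of its underside. It lies flat on the bench left or right of the drawer case.
- tape_roll: Loose roll of yellow tape lying flat, 72 mm across, 24 mm high, bystander. Origin: centre of its underside.
- glue: Loose yellow glue bottle with red cap, standing, 56 mm across, 150 mm high, bystander. Origin: centre of its underside.
- offcut: Loose pale wood offcut, 130 (x) x 45 (y) x 22 (z) mm, bystander. Origin: centre of its underside.
There are look-alikes about, which are no part of the job. There is more than one size of the bit_case; the one meant has the size given above.

How it is judged:
By the outcome, as a careful person would: the job done as asked, in the order asked, and still so for the second after the job is handed in, with the robot touching nothing.
It also fails if it takes over 72 s, if anything falls off the work surface, if the arm or the gripper's body presses on something with over 40 N, if the wrist force passes 120 N, or if a joint passes its speed limit or range.

## Working session

There is one attempt and no reset: what is moved stays moved. The work goes in short steps, Python scripts to look and compute and a tool call to move; the robot and the scene stay as the last step left them, time stands still between calls to the robot, and variables do not carry over. Pictures are saved under pics/ and viewed, and the job is handed in when it is done.

Besides the shell and the picture viewer there is one more tool, called after ">>>" as name(argument=value, ...) on one line, values as JSON. move_arm: Moves the arm, as the interface text tells. Shifts and turns lie within -1 to 1; 1 stands for 2.5 cm of shift or 2 pi rad of turn. Its arguments: {"type":"object","properties":{"turn":{"type":"array","items":{"type":"array","items":{"type":"number","minimum":-1,"maximum":1}}},"dp":{"type":"array","items":{"type":"array","items":{"type":"number","minimum":-1,"maximum":1}}},"jaw":{"type":"array","items":{"type":"number"}},"newtons":{"type":"number"}},"required":["turn","dp","jaw"]}

```bash
mkdir -p pics
cat > h.py <<'E'
import numpy as np, cv2
from scipy.spatial.transform import Rotation as R
from plant import r
def snap(n,save):
    st=r.get_state(); s=r.snapshot(n); cv2.imwrite('pics/'+save+'.png',s['frame'])
    M=np.array(s['mtx'])
    if n=='wrist':
        T=np.eye(4);T[:3,:3]=R.from_quat(st['eef_rot']).as_matrix();T[:3,3]=st['tool_pos']
        C=T@np.array(s['tool_from_camera'])
    else:
        C=np.eye(4);o=np.array(s['orientation']);C[:3,:3]=R.from_quat(o).as_matrix() if o.shape==(4,) else o
        C[:3,3]=s['origin']
    np.savez('pics/'+save+'.npz',M=M,C=C); return s
def ray(save,u,v):
    d=np.load('pics/'+save+'.npz');M,C=d['M'],d['C']
    p=np.linalg.inv(M)@[u,v,1]; w=C[:3,:3]@np.array([p[0],-p[1],-p[2]])
    return C[:3,3],w
def onz(save,u,v,z):
    o,w=ray(save,u,v); return o+w*(z-o[2])/w[2]
def proj(save,P):
    d=np.load('pics/'+save+'.npz');M,C=d['M'],d['C']
    c=C[:3,:3].T@(np.array(P)-C[:3,3]); q=M@[c[0],-c[1],-c[2]]; return q[:2]/q[2]
E
python3 - <<'E'
from h import *
for n in ['scene','side','wrist']:
    s=snap(n,n+'0'); print(n,{k:v for k,v in s.items() if k!='frame'})
print(r.get_state(), r.hold_point_z)
E
```

```text
scene {'mtx': array([[463.91966421,   0.        , 272.29151951],
       [  0.        , 463.91966421, 219.23893776],
       [  0.        ,   0.        ,   1.        ]]), 'origin': array([1.46236819, 0.39753919, 0.92008043]), 'orientation': array([0.22931136, 0.35137046, 0.75281969, 0.50716626])}
side {'mtx': array([[521.68919143,   0.        , 279.92319603],
       [  0.        , 521.68919143, 202.09140544],
       [  0.        ,   0.        ,   1.        ]]), 'origin': array([0.29397472, 1.14161548, 0.87687185]), 'orientation': array([-0.05596381,  0.4602917 ,  0.87966428, -0.10578451])}
wrist {'mtx': array([[315.75797774,   0.        , 280.11445255],
       [  0.        , 315.75797774, 211.72881472],
       [  0.        ,   0.        ,   1.        ]]), 'tool_from_camera': array([[-2.54973898e-05,  9.47057711e-01,  3.21063375e-01,
         8.35065352e-02],
       [ 9.99999999e-01,  3.78026407e-05, -3.20930177e-05,
         4.19949480e-04],
       [-4.25309833e-05,  3.21063374e-01, -9.47057711e-01,
        -1.44662915e-01],
       [ 0.00000000e+00,  0.00000000e+00,  0.00000000e+00,
         1.00000000e+00]])}
{'clock': 0.15, 'q': array([-1.21320653,  0.68979985, -0.19453903,  1.56604592,  0.15732673,
        0.90250059, -0.21512672]), 'qd': array([-0.00034369, -0.00254741,  0.00048241, -0.00458757, -0.00068151,
        0.00083204,  0.00021379]), 'joint_torque': array([-1.28377764e-03, -5.27862775e+01, -1.26862910e+00, -1.53589600e+01,
       -5.25392394e-02,  3.81977647e-03,  1.10203753e-04]), 'tool_pos': array([0.19873976, 0.59208205, 0.23810503]), 'eef_rot': array([ 1.61160495e-01,  9.86927977e-01, -6.78244945e-04, -5.47362722e-05]), 'contact_force': array([-0.44962221, -0.442496  ,  0.32532792]), 'moment': array([ 0.0120083 ,  0.00641768, -0.00797209]), 'opening': 1.0019901670811728} 0.0187
```

View pics/scene0.png

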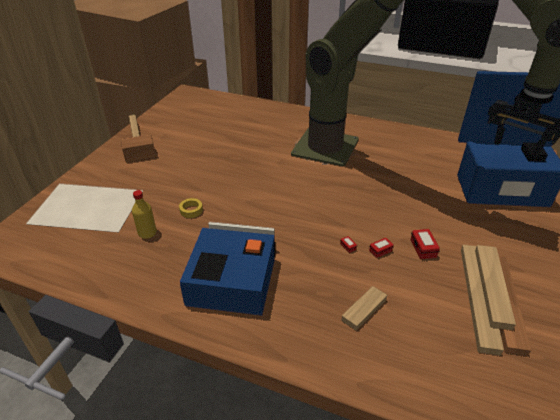

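View pics/side0.png

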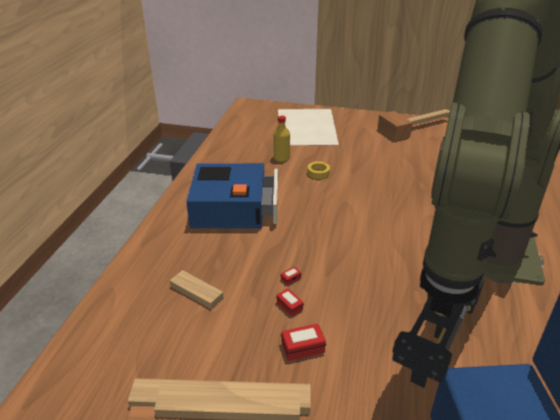

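View pics/wrist0.png

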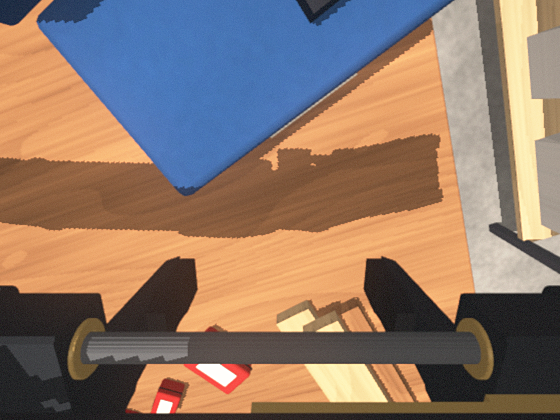

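The scene view shows three red look-alikes, at (348,244), (381,248) and (425,243). In the side view they are at (291,275), (290,300) and (303,341). The case is at about (230,270), with the release at (255,247). Next I'll measure sizes.

```bash
cat > m1.py <<'E'
from h import *
for n in ['scene0','side0']:
    im=cv2.imread(f'pics/{n}.png'); hsv=cv2.cvtColor(im,cv2.COLOR_BGR2HSV)
    red=(((hsv[...,0]<6)|(hsv[...,0]>172))&(hsv[...,1]>150)&(hsv[...,2]>60)).astype(np.uint8)
    red=cv2.morphologyEx(red,cv2.MORPH_CLOSE,np.ones((7,7)))
    cs,_=cv2.findContours(red,0,2)
    for c in cs:
        if cv2.contourArea(c)<60: continue
        m=c.reshape(-1,2).mean(0)
        g=np.array([onz(n,u,v,0.02)[:2] for u,v in c.reshape(-1,2)],np.float32)*1000
        print(n,'red',m.round(),'A',cv2.contourArea(c),'rect@z20',[np.round(x,0) for x in cv2.minAreaRect(g)])
    org=((hsv[...,0]>=3)&(hsv[...,0]<12)&(hsv[...,1]>200)&(hsv[...,2]>180)).astype(np.uint8)
    cs,_=cv2.findContours(org,0,2)
    for c in cs:
        if cv2.contourArea(c)<60: continue
        g=np.array([onz(n,u,v,0.106)[:2] for u,v in c.reshape(-1,2)],np.float32)*1000
        print(n,'org',c.reshape(-1,2).mean(0).round(),[np.round(x,0) for x in cv2.minAreaRect(g)])
im=cv2.imread('pics/scene0.png'); a=cv2.resize(im[215:320,175:285],None,fx=5,fy=5,interpolation=2)
cv2.imwrite('pics/c1.png',a)
b=cv2.resize(im[225:265,335:445],None,fx=7,fy=7,interpolation=2); cv2.imwrite('pics/c2.png',b)
im=cv2.imread('pics/side0.png'); a=cv2.resize(im[155:235,180:290],None,fx=6,fy=6,interpolation=2)
cv2.imwrite('pics/c3.png',a)
E
python3 m1.py
```

```text
scene0 red [379. 248.] A 282.0 rect@z20 [array([487., 313.]), array([53., 72.]), np.float64(51.0)]
scene0 red [348. 244.] A 148.0 rect@z20 [array([507., 225.]), array([57., 37.]), np.float64(51.0)]
scene0 red [425. 243.] A 586.5 rect@z20 [array([426., 422.]), array([118.,  68.]), np.float64(29.0)]
side0 red [304. 342.] A 1157.0 rect@z20 [array([421., 424.]), array([90., 78.]), np.float64(29.0)]
side0 red [290. 287.] A 681.5 rect@z20 [array([483., 283.]), array([ 57., 157.]), np.float64(14.0)]
```

View pics/c1.png

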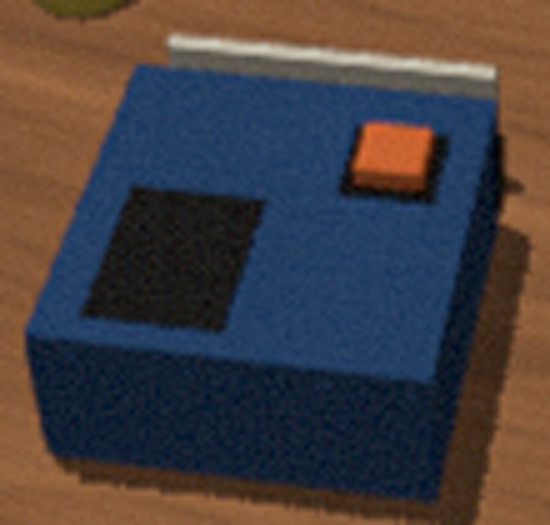

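View pics/c2.png

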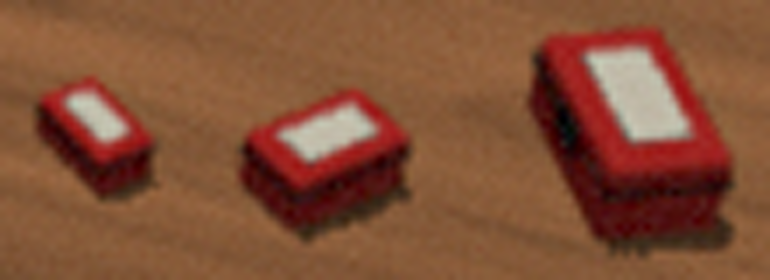

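View pics/c3.png

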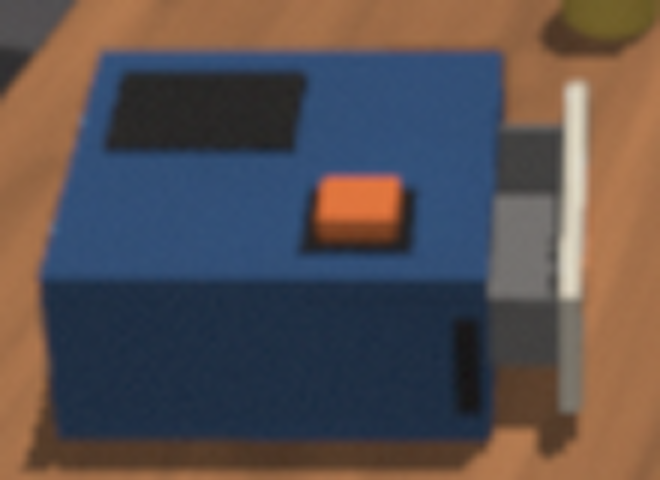

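```bash
cat > m2.py <<'E'
from h import *
def q(n,off,s,pts,z):
    P=np.array([onz(n,off[0]+(u+.5)/s-.5,off[1]+(v+.5)/s-.5,z) for u,v in pts])[:,:2]
    print(n,'pts',(P*1000).round(0).tolist(),'edges',(np.linalg.norm(P-np.roll(P,-1,0),axis=1)*1000).round(),'c',(P.mean(0)*1000).round(1)); 
    d=np.roll(P,-1,0)-P; print('   ang',np.degrees(np.arctan2(d[:,1],d[:,0])).round(1))
q('scene0',(175,215),5,[(135,67),(495,100),(435,381),(28,330)],.092)
q('side0',(180,155),6,[(500,54),(488,280),(42,277),(102,52)],.092)
q('scene0',(175,215),5,[(367,123),(433,126),(424,178),(355,174)],.106)
q('side0',(180,155),6,[(404,177),(398,222),(315,221),(321,176)],.106)
q('scene0',(175,215),5,[(168,36),(495,68)],.078)
q('scene0',(335,225),7,[(242,137),(345,90),(410,135),(308,190)],.028)
q('scene0',(335,225),7,[(38,108),(92,78),(155,145),(105,168)],.02)
q('scene0',(335,225),7,[(545,40),(655,28),(730,160),(605,172)],.04)
E
python3 m2.py
```

```text
scene0 pts [[670.0, -145.0], [622.0, 46.0], [813.0, 93.0], [856.0, -100.0]] edges [197. 196. 198. 192.] c [740.3 -26.4]
   ang [ 103.9   14.   -77.4 -166.4]
side0 pts [[660.0, -139.0], [613.0, 51.0], [805.0, 95.0], [851.0, -95.0]] edges [196. 197. 195. 196.] c [732.5 -21.9]
   ang [ 103.7   13.   -76.5 -166.9]
scene0 pts [[677.0, -3.0], [667.0, 30.0], [704.0, 41.0], [714.0, 7.0]] edges [34. 38. 35. 38.] c [690.4  18.6]
   ang [ 107.9   16.7  -73.  -164.5]
side0 pts [[667.0, -0.0], [659.0, 36.0], [695.0, 44.0], [704.0, 8.0]] edges [37. 37. 37. 38.] c [681.1  22. ]
   ang [ 102.6   12.4  -76.2 -167.6]
scene0 pts [[626.0, -150.0], [584.0, 30.0]] edges [185. 185.] c [605.3 -59.9]
   ang [103.3 -76.7]
scene0 pts [[496.0, 281.0], [454.0, 313.0], [470.0, 342.0], [516.0, 311.0]] edges [53. 34. 55. 37.] c [483.9 311.8]
   ang [ 142.9   60.5  -33.9 -123. ]
scene0 pts [[501.0, 199.0], [475.0, 215.0], [505.0, 248.0], [525.0, 233.0]] edges [30. 45. 25. 42.] c [501.5 223.8]
   ang [ 148.7   49.2  -36.7 -124.9]
scene0 pts [[408.0, 383.0], [384.0, 423.0], [452.0, 461.0], [477.0, 417.0]] edges [47. 78. 50. 77.] c [430.  420.7]
   ang [ 120.7   29.2  -60.7 -153.5]
```

The middle one at (381,248) measures about 55 x 36 mm, so it is the bit case. The others are about 43 x 28 and 77 x 48 mm. Before moving I'll check the toolbox next to the gripper and the bystanders.

Run:
```python
from h import *
print('tcp in scene',proj('scene0',[.199,.592,.238]))
for u,v in [(462,203),(552,207),(465,150),(185,420)]: print(onz('scene0',u,v,0).round(3))
print('box corner wrist, z .1,.0',onz('wrist0',185,192,.1).round(3),onz('wrist0',185,192,.0).round(3),onz('wrist0',185,192,.13).round(3))
for nm,u,v in [('glue',146,236),('tape',191,209)]: print(nm,onz('scene0',u,v,0).round(3))
for nm,u,v in [('glue',282,160),('tape',318,172),('off',197,290)]: print(nm,onz('side0',u,v,0).round(3))
```

```text
tcp in scene [516.16789183 147.96509572]
[0.171 0.505 0.   ]
[0.089 0.767 0.   ]
[-0.159  0.486  0.   ]
[1.114 0.051 0.   ]
box corner wrist, z .1,.0 [0.164 0.511 0.1  ] [0.18  0.473 0.   ] [0.16  0.522 0.13 ]
glue [ 0.674 -0.341  0.   ]
tape [ 0.514 -0.281  0.   ]
glue [ 0.647 -0.327  0.   ]
tape [ 0.517 -0.28   0.   ]
off [0.7   0.316 0.   ]
```

>>> move_arm(turn=[[0, 0, 0], [0, 0, 0], [0, 0, 0], [0, 0, 0], [0, 0, 0], [0, 0, 0], [0, 0, 0], [0, 0, 0], [0, 0, 0], [0, 0, 0]], dp=[[-0.5, -0.3, 0], [-1, -0.6, 0], [-1, -0.6, 0], [-1, -0.6, 0], [-1, -0.6, 0], [-1, -0.6, 0], [-1, -0.6, 0], [-1, -0.6, 0], [-1, -0.6, 0], [-1, -0.6, 0]], jaw=[0, 0, 0, 0, 0, 0, 0, 0, 0, 0], newtons=15)

```text
clock: 0.98
tool_pos: [0.3799, 0.3792, 0.2387]
eef_rot: [0.162, 0.987, -0.0, 0.0]
contact_force: [0.6, 0.3, -0.3]
opening: 0.501
```

>>> move_arm(turn=[[0, 0, 0], [0, 0, 0], [0, 0, 0], [0, 0, 0], [0, 0, 0]], dp=[[-1, -0.6, 0], [-1, -0.6, 0], [-0.8, -0.6, 0], [-0.4, -0.4, 0], [0, 0, 0]], jaw=[1, 1, 1, 1, 1])

```text
clock: 1.4
tool_pos: [0.4394, 0.2987, 0.2385]
eef_rot: [0.165, 0.986, -0.002, 0.001]
contact_force: [-0.3, 0.3, 0.0]
opening: 0.151
```

Run:
```python
from h import *
s=snap('wrist','w1'); st=r.get_state(); print(st['clock'],st['tool_pos'],st['q'].round(2),st['contact_force'])
```

```text
1.45 [0.43792106 0.30160348 0.23861902] [-0.54  0.57 -0.24  1.84  0.19  0.75  0.36] [-0.24825701  0.33423853  0.53587081]
```

View pics/w1.png

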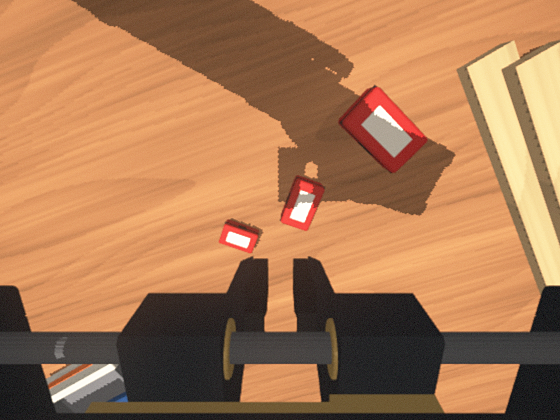

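The wrist view shows the bit case near (302,203), the small one at (239,237) and the large one at (384,130). I'll measure it here.

Run:
```python
from h import *
im=cv2.imread('pics/w1.png'); cv2.imwrite('pics/c4.png',cv2.resize(im[165:245,260:345],None,fx=7,fy=7,interpolation=2))
hsv=cv2.cvtColor(im,cv2.COLOR_BGR2HSV)
red=(((hsv[...,0]<8)|(hsv[...,0]>170))&(hsv[...,1]>150)).astype(np.uint8)
red=cv2.morphologyEx(red,cv2.MORPH_CLOSE,np.ones((15,15)))
cs,_=cv2.findContours(red,0,2)
for c in cs:
    if cv2.contourArea(c)<200: continue
    g=np.array([onz('w1',u,v,0.028)[:2] for u,v in c.reshape(-1,2)],np.float32)*1000
    print(c.reshape(-1,2).mean(0).round(),[np.round(x,1) for x in cv2.minAreaRect(g)])
w=((hsv[...,1]<60)&(hsv[...,2]>150)).astype(np.uint8)
cs,_=cv2.findContours(w,0,2)
for c in cs:
    if cv2.contourArea(c)<100: continue
    g=np.array([onz('w1',u,v,0.028)[:2] for u,v in c.reshape(-1,2)],np.float32)*1000
    print('w',c.reshape(-1,2).mean(0).round(),[np.round(x,1) for x in cv2.minAreaRect(g)])
```

```text
[239. 236.] [array([487.9, 228.6]), array([43.5, 34.1]), np.float64(50.7)]
[303. 202.] [array([473. , 313.6]), array([37.9, 61.2]), np.float64(51.3)]
[380. 133.] [array([422.4, 422.7]), array([89.9, 54.6]), np.float64(29.0)]
w [ 82. 384.] [array([632. , -73.6]), array([ 41.3, 125.1]), np.float64(10.5)]
w [238. 240.] [array([491.3, 225.6]), array([27.8, 13.6]), np.float64(50.7)]
w [302. 207.] [array([476.4, 313.1]), array([18.4, 36. ]), np.float64(50.9)]
w [385. 130.] [array([424.5, 426.4]), array([52.7, 26.5]), np.float64(29.2)]
```

View pics/c4.png

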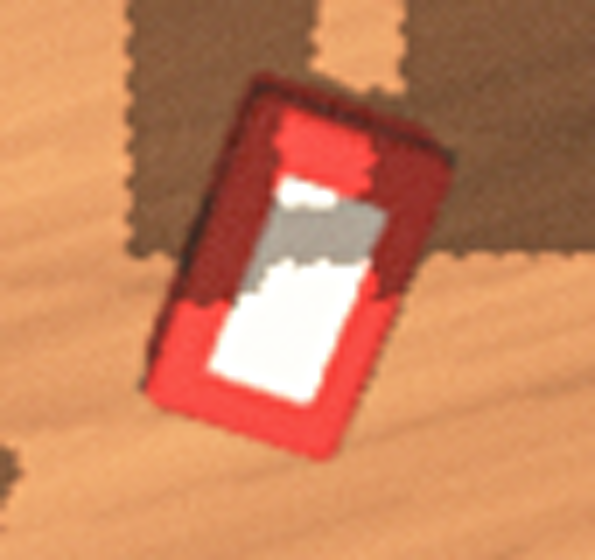

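>>> move_arm(turn=[[0, 0, 0], [0, 0, 0], [0, 0, 0], [0, 0, 0], [0, 0, 0], [0, 0, 0], [0, 0, 0], [0, 0, 0], [0, 0, 0], [0, 0, 0]], dp=[[-0.5, -0.3, 0], [-1, -0.6, 0], [-1, -0.6, 0], [-1, -0.6, 0], [-1, -0.6, 0], [-1, -0.6, 0], [-1, -0.6, 0], [-1, -0.6, 0], [-1, -0.6, 0], [-1, -0.6, 0]], jaw=[1, 1, 1, 1, 1, 1, 1, 1, 1, 1])

```text
clock: 2.28
tool_pos: [0.6171, 0.0946, 0.2387]
eef_rot: [0.16, 0.987, 0.001, -0.0]
contact_force: [-0.4, 0.4, -0.4]
opening: 0.006
```

>>> move_arm(turn=[[0, 0, 0], [0, 0, 0], [0, 0, 0], [0, 0, 0], [0, 0, -0.018], [0, 0, -0.018], [0, 0, -0.018], [0, 0, -0.018], [0, 0, -0.018], [0, 0, 0]], dp=[[-1, -0.6, 0], [-1, -0.6, 0], [-1, -0.6, 0], [-0.5, -0.3, 0], [0, 0, 0], [0, 0, 0], [0, 0, 0], [0, 0, 0], [0, 0, 0], [0, 0, 0]], jaw=[1, 1, 1, 1, 1, 1, 1, 1, 1, 1])

```text
clock: 3.12
tool_pos: [0.6828, 0.018, 0.2385]
eef_rot: [-0.123, 0.992, 0.001, -0.0]
contact_force: [0.2, 0.8, -0.2]
opening: 0.007
```

Run:
```python
from h import *
s=snap('wrist','w2'); st=r.get_state(); print(st['clock'],st['tool_pos'],st['eef_rot'].round(4),st['q'].round(2),st['contact_force'])
```

```text
3.1667 [0.68281904 0.01780841 0.23855346] [-1.205e-01  9.927e-01  9.000e-04 -1.000e-04] [ 0.11  0.79 -0.42  1.36  0.34  1.06  1.45] [-0.51681623 -0.41507472 -0.08500717]
```

View pics/w2.png

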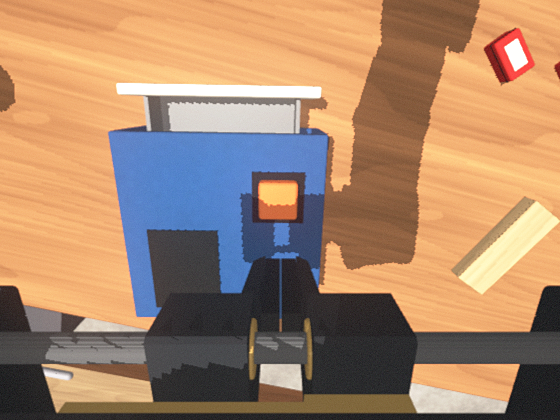

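The wrist view shows the orange release at about (278,192) and the case's front top edge from (110,131) to (328,135). The panel's top edge runs from (117,85) to (322,90).

Run:
```python
from h import *
im=cv2.imread('pics/w2.png');hsv=cv2.cvtColor(im,cv2.COLOR_BGR2HSV)
org=((hsv[...,0]>=3)&(hsv[...,0]<22)&(hsv[...,1]>150)&(hsv[...,2]>215)).astype(np.uint8)
org[:170]=0;org[225:]=0;org[:,:250]=0;org[:,310:]=0
ys,xs=np.nonzero(org);print(xs.min(),xs.max(),ys.min(),ys.max())
cv2.imwrite('pics/c5.png',cv2.resize(im[165:235,240:320],None,fx=7,fy=7,interpolation=2))
cv2.imwrite('pics/c6.png',cv2.resize(im[75:145,100:340],None,fx=3,fy=3,interpolation=2))
for u,v,z in [(110,131,.092),(328,135,.092),(117,84,.078),(322,88,.078)]: print((onz('w2',u,v,z)*1000).round(1))
```

```text
258 297 181 206
[ 660.7 -144.1   92. ]
[616.4  46.2  92. ]
[ 620.6 -148.    78. ]
[578.8  31.3  78. ]
```

View pics/c5.png

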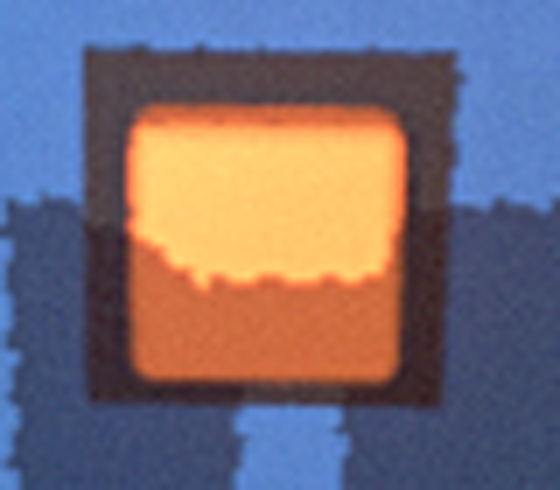

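View pics/c6.png

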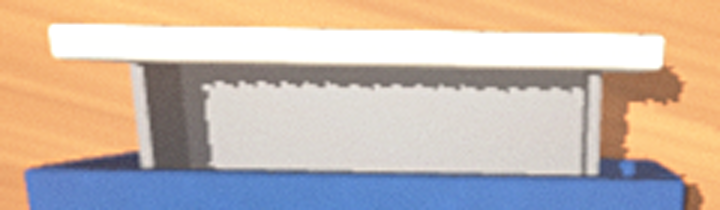

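Run:
```python
from h import *
print((onz('w2',278.2,200.4,.106)*1000).round(1))
P=np.array([onz('w2',240+u/7,165+v/7,.106) for u,v in [(128,120),(406,120),(400,382),(130,382)]])*1000; print(P.round(1),P.mean(0))
```

```text
[682.8  16.7 106. ]
[[670.6  -4.8 106. ]
 [661.9  29.8 106. ]
 [696.6  38.4 106. ]
 [705.4   3.4 106. ]] [683.61897346  16.66599559 106.        ]
```

The release centre comes out at (683,17) with a 36 mm side, as specified, and the TCP is already above it. Going down.

>>> move_arm(turn=[[0, 0, 0], [0, 0, 0], [0, 0, 0], [0, 0, 0], [0, 0, 0], [0, 0, 0], [0, 0, 0], [0, 0, 0], [0, 0, 0]], dp=[[0, 0, 0.5], [0, 0, 1], [0, 0, 1], [0, 0, 1], [0, 0, 0.7], [0, 0, 0.4], [0, 0, 0.2], [0, 0, 0.1], [0, 0, 0]], jaw=[1, 1, 1, 1, 1, 1, 1, 1, 1])

```text
clock: 3.92
tool_pos: [0.6835, 0.0165, 0.1167]
eef_rot: [-0.12, 0.993, 0.0, 0.0]
contact_force: [-0.3, 0.0, 0.1]
opening: 0.003
```

>>> move_arm(turn=[[0, 0, 0], [0, 0, 0], [0, 0, 0], [0, 0, 0], [0, 0, 0], [0, 0, 0], [0, 0, 0]], dp=[[0, 0, 0.05], [0, 0, 0.05], [0, 0, 0.05], [0, 0, 0.05], [0, 0, 0.05], [0, 0, 0.05], [0, 0, 0.05]], jaw=[1, 1, 1, 1, 1, 1, 1])

```text
clock: 4.5
tool_pos: [0.6831, 0.016, 0.1073]
eef_rot: [-0.121, 0.993, 0.0, 0.0]
contact_force: [1.1, 0.2, 0.3]
opening: 0.002
```

>>> move_arm(turn=[[0, 0, 0], [0, 0, 0], [0, 0, 0], [0, 0, 0], [0, 0, 0]], dp=[[0, 0, 0.05], [0, 0, 0.05], [0, 0, 0.05], [0, 0, 0.05], [0, 0, 0]], jaw=[1, 1, 1, 1, 1])

```text
clock: 4.92
tool_pos: [0.6831, 0.016, 0.1022]
eef_rot: [-0.121, 0.993, 0.0, 0.0]
contact_force: [-0.4, 0.3, 1.5]
opening: 0.002
```

>>> move_arm(turn=[[0, 0, 0], [0, 0, 0], [0, 0, 0], [0, 0, 0]], dp=[[0, 0, 0.05], [0, 0, 0.05], [0, 0, 0.02], [0, 0, 0]], jaw=[1, 1, 1, 1])

```text
clock: 5.25
tool_pos: [0.6831, 0.016, 0.0994]
eef_rot: [-0.121, 0.993, 0.0, 0.0]
contact_force: [-0.8, -0.0, 3.0]
opening: 0.004
```

Run:
```python
from h import *
s=snap('wrist','w3'); st=r.get_state(); print(st['clock'],st['tool_pos'],st['contact_force'])
```

```text
5.3 [0.68307157 0.01602991 0.09948593] [-1.15627556  0.10986237  2.97511716]
```

View pics/w3.png

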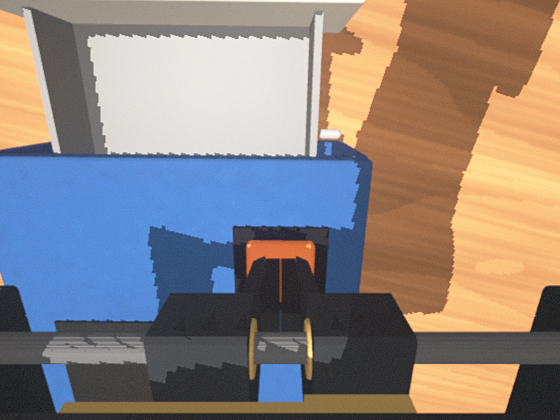

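The tray popped out fully: its grey floor is uncovered and the panel sits at the top of the image. I'll lift, then go over to the bit case.

>>> move_arm(turn=[[0, 0, 0], [0, 0, 0], [0, 0, 0], [0, 0, 0], [0, 0, 0], [0, 0, 0], [0, 0, 0], [0, 0, 0], [0, 0, 0], [0, 0, 0]], dp=[[0, 0, -0.3], [0, 0, -1], [0, 0, -1], [0, 0, -1], [0.2, 0.5, -0.5], [0.4, 1, 0], [0.4, 1, 0], [0.4, 1, 0], [0.4, 1, 0], [0.4, 1, 0]], jaw=[1, 1, 1, 1, 1, 0, -0.5, -0.5, -0.5, -0.5])

```text
clock: 6.13
tool_pos: [0.5947, 0.1381, 0.1943]
eef_rot: [-0.121, 0.993, 0.0, -0.001]
contact_force: [-0.0, -0.2, -0.9]
opening: 0.36
```

>>> move_arm(turn=[[0, 0, 0], [0, 0, 0], [0, 0, 0], [0, 0, 0], [0, 0, 0], [0, 0, 0], [0, 0, 0], [0, 0, 0], [0, 0, 0], [0, 0, 0]], dp=[[0.4, 1, 0], [0.4, 1, 0], [0.4, 1, 0], [0.4, 1, 0], [0.4, 1, 0], [0.4, 1, 0], [0.4, 1, 0], [0.2, 0.7, 0], [0, 0.3, 0], [0, 0, 0]], jaw=[-0.5, -0.5, -0.5, -0.5, -0.5, -0.5, -0.5, -0.5, -0.5, -0.5])

```text
clock: 6.97
tool_pos: [0.4743, 0.3152, 0.1945]
eef_rot: [-0.123, 0.992, 0.001, -0.0]
contact_force: [-0.6, -0.4, 0.2]
opening: 0.748
```

>>> move_arm(turn=[[0, 0, 0.018], [0, 0, 0.019], [0, 0, 0.018], [0, 0, 0.018], [0, 0, 0.018], [0, 0, 0.018], [0, 0, 0.018], [0, 0, 0.019], [0, 0, 0]], dp=[[0, 0, 0.4], [0, 0, 0.4], [0, 0, 0.4], [0, 0, 0.3], [0, 0, 0.3], [0, 0, 0.2], [0, 0, 0.1], [0, 0, 0], [0, 0, 0]], jaw=[-0.5, -0.5, -0.5, -0.5, -0.5, -0.5, -0.5, -0.5, -0.5])

```text
clock: 7.72
tool_pos: [0.4769, 0.3108, 0.1416]
eef_rot: [0.334, 0.943, -0.001, 0.0]
contact_force: [0.8, -0.6, -0.2]
opening: 0.75
```

```bash
cat > m3.py <<'E'
from h import *
import sys
n=sys.argv[1]
s=snap('wrist',n); st=r.get_state(); print(st['clock'],st['tool_pos'],st['eef_rot'].round(4),st['q'].round(2),st['contact_force'])
im=s['frame'];hsv=cv2.cvtColor(im,cv2.COLOR_BGR2HSV)
red=(((hsv[...,0]<8)|(hsv[...,0]>170))&(hsv[...,1]>150)).astype(np.uint8)
red=cv2.morphologyEx(red,cv2.MORPH_CLOSE,np.ones((15,15)))
w=((hsv[...,1]<60)&(hsv[...,2]>110)).astype(np.uint8)
for nm,m in (('red',red),('w',w)):
  cs,_=cv2.findContours(m,0,2)
  for c in cs:
    if cv2.contourArea(c)<200: continue
    g=np.array([onz(n,u,v,0.028)[:2] for u,v in c.reshape(-1,2)],np.float32)*1000
    print(nm,c.reshape(-1,2).mean(0).round(),[np.round(x,1) for x in cv2.minAreaRect(g)])
E
python3 m3.py w4
```

```text
7.7667 [0.47691026 0.31099574 0.1418065 ] [ 3.314e-01  9.435e-01 -7.000e-04  5.000e-04] [-0.62  0.75 -0.07  1.83  0.09  0.57  0.15] [0.57626532 0.22930748 0.08214568]
red [225. 263.] [array([489.8, 233.7]), array([40.8, 34.1]), np.float64(51.0)]
red [284. 191.] [array([473.7, 315.5]), array([35.5, 60.6]), np.float64(51.0)]
red [355.  60.] [array([422.2, 425. ]), array([86.3, 59. ]), np.float64(29.0)]
w [224. 274.] [array([495.3, 231. ]), array([16.8, 13.6]), np.float64(51.0)]
w [289. 208.] [array([476.9, 313.5]), array([17.4, 36. ]), np.float64(50.5)]
w [353.  61.] [array([423.4, 426.1]), array([53.9, 26.9]), np.float64(29.1)]
```

View pics/w4.png

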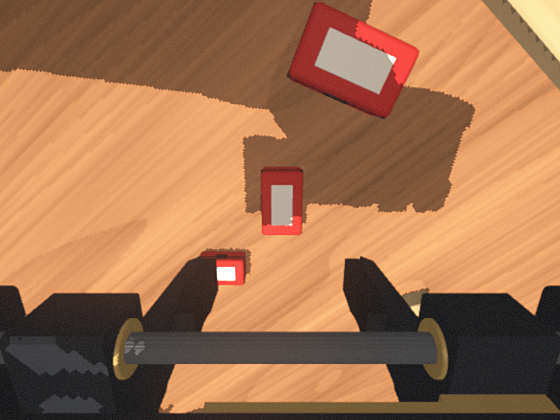

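The bit case is centred between the fingers, with its label at (283,205) and the label centre at (477,313.5). I'll trim 2 mm and descend.

>>> move_arm(turn=[[0, 0, 0], [0, 0, 0], [0, 0, 0], [0, 0, 0], [0, 0, 0], [0, 0, 0], [0, 0, 0], [0, 0, 0], [0, 0, 0], [0, 0, 0]], dp=[[0.06, 0.08, 0.5], [0, 0, 0.8], [0, 0, 0.8], [0, 0, 0.8], [0, 0, 0.8], [0, 0, 0.6], [0, 0, 0.4], [0, 0, 0.3], [0, 0, 0.2], [0, 0, 0]], jaw=[-0.5, -0.5, -0.5, -0.5, -0.5, -0.5, -0.5, -0.5, -0.5, -0.5])

```text
clock: 8.6
tool_pos: [0.4759, 0.3149, 0.0112]
eef_rot: [0.331, 0.944, -0.0, -0.0]
contact_force: [-0.6, -0.1, 0.4]
opening: 0.751
```

```bash
python3 m3.py w5
```

```text
8.65 [0.47625497 0.31507198 0.01190237] [ 0.3313  0.9435  0.     -0.    ] [-0.64  0.97 -0.04  1.86  0.11  0.31  0.12] [-0.4045343   0.43947773  0.09917514]
red [190. 389.] [array([490.8, 241.1]), array([33.5, 33.1]), np.float64(48.6)]
red [274. 252.] [array([469.3, 319. ]), array([35. , 58.5]), np.float64(50.9)]
red [424.  73.] [array([435.2, 415.3]), array([97.5, 47.4]), np.float64(51.3)]
w [171. 396.] [array([491.7, 233.4]), array([20.9, 13.3]), np.float64(51.4)]
w [282. 305.] [array([476.3, 313.5]), array([17.7, 35.9]), np.float64(51.2)]
w [443.  48.] [array([424.1, 428.7]), array([56.7, 28.6]), np.float64(29.0)]
```

View pics/w5.png

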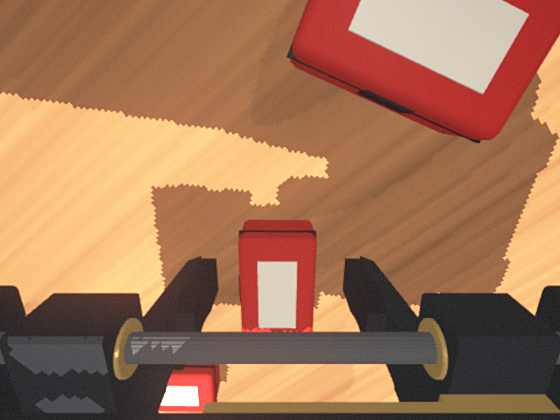

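The case sits centred between the fingers, with its label at (278,295). I'll go down 7 mm more and grip.

>>> move_arm(turn=[[0, 0, 0], [0, 0, 0], [0, 0, 0], [0, 0, 0], [0, 0, 0], [0, 0, 0], [0, 0, 0], [0, 0, 0], [0, 0, 0], [0, 0, 0]], dp=[[-0.03, 0, 0.1], [-0.03, 0, 0.1], [0, 0, 0.05], [0, 0, 0], [0, 0, 0], [0, 0, 0], [0, 0, 0], [0, 0, 0], [0, 0, 0], [0, 0, 0]], jaw=[-0.5, -0.5, -0.5, -0.5, -0.2, 0, 0.1, 0.2, 0.4, 0.6], newtons=15)

```text
clock: 9.48
tool_pos: [0.4772, 0.314, 0.0058]
eef_rot: [0.331, 0.943, -0.0, -0.0]
contact_force: [0.0, 0.3, 1.0]
opening: 0.408
```

>>> move_arm(turn=[[0, 0, 0], [0, 0, 0], [0, 0, 0], [0, 0, 0], [0, 0, 0], [0, 0, 0]], dp=[[0, 0, 0], [0, 0, 0], [0, 0, -0.2], [0, 0, -0.4], [0, 0, -0.2], [0, 0, 0]], jaw=[1, 1, 1, 1, 1, 1])

```text
clock: 9.98
tool_pos: [0.4783, 0.3149, 0.0274]
eef_rot: [0.331, 0.943, 0.001, 0.001]
contact_force: [0.4, -0.5, -1.3]
opening: 0.404
```

Gripped at 35.6 mm opening, carrying about 1.3 N. Lifting, turning and carrying it to the tray.

>>> move_arm(turn=[[0, 0, 0], [0, 0, 0], [0, 0, -0.018], [0, 0, -0.018], [0, 0, -0.018], [0, 0, -0.018], [0, 0, -0.018], [0, 0, -0.018], [0, 0, -0.018], [0, 0, -0.018]], dp=[[0, 0, -0.4], [0, 0, -0.8], [0, 0, -0.9], [0, 0, -0.9], [0, 0, -0.9], [0, 0, -0.9], [0, 0, -0.7], [0, 0, -0.5], [0, 0, -0.3], [0, 0, -0.2]], jaw=[1, 1, 1, 1, 1, 1, 1, 1, 1, 1])

```text
clock: 10.82
tool_pos: [0.4777, 0.3141, 0.1901]
eef_rot: [-0.117, 0.993, 0.0, 0.001]
contact_force: [0.5, -0.3, -1.2]
opening: 0.405
```

>>> move_arm(turn=[[0, 0, 0], [0, 0, 0], [0, 0, 0], [0, 0, 0], [0, 0, 0], [0, 0, 0], [0, 0, 0], [0, 0, 0], [0, 0, 0], [0, 0, 0]], dp=[[0, -0.4, 0], [-0.1, -0.8, 0], [-0.1, -1, 0], [-0.1, -1, 0], [-0.1, -1, 0], [-0.1, -1, 0], [-0.1, -1, 0], [-0.1, -1, 0], [-0.1, -1, 0], [-0.1, -1, 0]], jaw=[1, 1, 1, 1, 1, 1, 1, 1, 1, 1])

```text
clock: 11.65
tool_pos: [0.5512, 0.0927, 0.188]
eef_rot: [-0.112, 0.994, -0.001, -0.001]
contact_force: [0.6, 0.4, -1.1]
opening: 0.408
```

>>> move_arm(turn=[[0, 0, 0], [0, 0, 0], [0, 0, 0], [0, 0, 0], [0, 0, 0], [0, 0, 0], [0, 0, 0], [0, 0, 0], [0, 0, 0]], dp=[[-0.1, -1, 0], [-0.1, -1, 0], [0, -1, 0], [0, -1, 0], [0, -1, 0], [0, -0.8, 0], [0, -0.5, 0], [0, 0, 0], [0, 0, 0]], jaw=[1, 1, 1, 1, 1, 1, 1, 1, 1])

```text
clock: 12.4
tool_pos: [0.5916, -0.057, 0.188]
eef_rot: [-0.113, 0.994, 0.0, -0.0]
contact_force: [0.1, 1.2, -0.8]
opening: 0.405
```

```bash
python3 m3.py w6
```

```text
12.45 [ 0.59160998 -0.05546944  0.18811118] [-1.145e-01  9.934e-01  7.000e-04 -2.000e-04] [ 0.26  0.74 -0.43  1.7   0.41  0.79  1.44] [-0.53168224  1.14710541 -0.66660428]
red [285. 273.] [array([686.5, -30.5]), array([137.5,  95.4]), np.float64(13.3)]
red [549. 158.] [array([501.6, 190.4]), array([44. , 16.6]), np.float64(28.8)]
w [ 66. 403.] [array([ 925. , -259.8]), array([27.2, 34.4]), np.float64(9.5)]
w [ 55. 351.] [array([ 846.8, -275.7]), array([25.4, 30.3]), np.float64(12.9)]
w [291. 291.] [array([711.4, -28.8]), array([87.6, 44. ]), np.float64(13.0)]
w [265. 196.] [array([578.1, -60.1]), array([114.1, 214.3]), np.float64(27.5)]
```

View pics/w6.png

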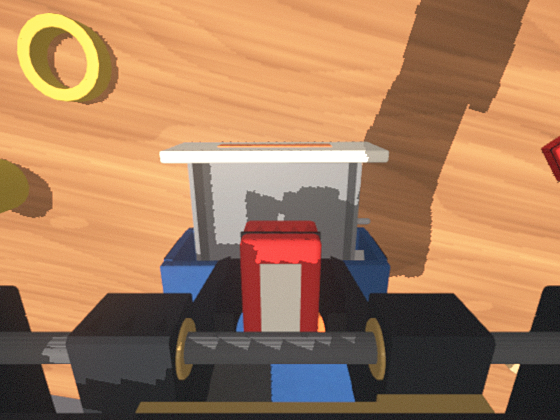

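The case hangs over the tray. The panel's top outer edge is at about (160,152) to (388,150). I'll check the alignment in the case's axes.

```bash
cat >> h.py <<'E'
A=np.radians(13.1); F=np.array([.6385,-.049])  # case front mid
ex=np.array([np.cos(A),np.sin(A)]); ey=np.array([-np.sin(A),np.cos(A)])
def cab(p): d=np.array(p)[:2]-F; return np.array([d@ex-.1,d@ey])*1000  # mm in cabinet frame
E
python3 - <<'E'
from h import *
for u,v,z in [(160,152),(388,150)] and [(160,152,.078),(388,150,.078),(192,164,.064),(363,162,.064)]: print(cab(onz('w6',u,v,z)).round(1))
st=r.get_state(); print('tcp',cab(st['tool_pos']), 'floor pt', -141)
E
```

```text
[-195.3  -92.9]
[-196.5   89.3]
[-183.1  -72.1]
[-184.5   73.9]
tcp [-147.13606315    4.32660519] floor pt -141
```

>>> move_arm(turn=[[0, 0, 0], [0, 0, 0], [0, 0, 0], [0, 0, 0], [0, 0, 0], [0, 0, 0], [0, 0, 0], [0, 0, 0], [0, 0, 0], [0, 0, 0]], dp=[[0, -0.16, 0.4], [0, 0, 0.8], [0, 0, 0.8], [0, 0, 0.8], [0, 0, 0.8], [0, 0, 0.7], [0, 0, 0.6], [0, 0, 0.4], [0, 0, 0.2], [0, 0, 0.1]], jaw=[1, 1, 1, 1, 1, 1, 1, 1, 1, 1])

```text
clock: 13.28
tool_pos: [0.5926, -0.0599, 0.0474]
eef_rot: [-0.115, 0.993, 0.0, -0.001]
contact_force: [0.1, 0.8, -0.7]
opening: 0.408
```

>>> move_arm(turn=[[0, 0, 0], [0, 0, 0], [0, 0, 0], [0, 0, 0]], dp=[[0, 0, 0.08], [0, 0, 0.08], [0, 0, 0.04], [0, 0, 0]], jaw=[1, 1, 1, 1])

```text
clock: 13.62
tool_pos: [0.5933, -0.0609, 0.0436]
eef_rot: [-0.114, 0.993, -0.0, 0.0]
contact_force: [0.0, 0.2, -0.4]
opening: 0.405
```

>>> move_arm(turn=[[0, 0, 0], [0, 0, 0], [0, 0, 0], [0, 0, 0], [0, 0, 0]], dp=[[0, 0, 0.06], [0, 0, 0.06], [0, 0, 0.06], [0, 0, 0.05], [0, 0, 0]], jaw=[1, 1, 1, 1, 1])

```text
clock: 14.03
tool_pos: [0.5929, -0.0608, 0.0372]
eef_rot: [-0.114, 0.993, 0.0, -0.0]
contact_force: [0.2, 0.3, -1.5]
opening: 0.408
```

>>> move_arm(turn=[[0, 0, 0], [0, 0, 0], [0, 0, 0]], dp=[[0, 0, 0.04], [0, 0, 0.03], [0, 0, 0]], jaw=[1, 1, 1])

```text
clock: 14.28
tool_pos: [0.5931, -0.0608, 0.0358]
eef_rot: [-0.114, 0.993, 0.0, 0.0]
contact_force: [-0.3, 0.2, -0.3]
opening: 0.402
```

>>> move_arm(turn=[[0, 0, 0], [0, 0, 0], [0, 0, 0], [0, 0, 0], [0, 0, 0], [0, 0, 0]], dp=[[0, 0, 0.02], [0, 0, 0], [0, 0, 0], [0, 0, 0], [0, 0, 0], [0, 0, 0]], jaw=[1, 0.15, 0.05, 0, -0.1, -0.2])

```text
clock: 14.78
tool_pos: [0.593, -0.0608, 0.0351]
eef_rot: [-0.114, 0.993, 0.0, -0.0]
contact_force: [-0.1, -0.9, 0.2]
opening: 0.59
```

>>> move_arm(turn=[[0, 0, 0], [0, 0, 0], [0, 0, 0], [0, 0, 0], [0, 0, 0], [0, 0, 0], [0, 0, 0], [0, 0, 0]], dp=[[0, 0, 0], [0, 0, -0.3], [0, 0, -0.8], [0, 0, -1], [0, 0, -1], [0, 0, -1], [0, 0, -0.5], [0, 0, 0]], jaw=[-0.2, -0.2, -0.2, -0.2, -0.2, -0.2, -0.2, 0])

```text
clock: 15.45
tool_pos: [0.5952, -0.0607, 0.1538]
eef_rot: [-0.114, 0.993, -0.0, 0.003]
contact_force: [-0.1, 0.4, -0.3]
opening: 0.547
```

```bash
python3 m3.py w7
```

```text
15.5 [ 0.59399263 -0.06086884  0.15189823] [-1.142e-01  9.935e-01 -2.000e-04  1.700e-03] [ 0.26  0.79 -0.41  1.73  0.44  0.72  1.42] [-0.58782982  0.24760169  0.19986707]
red [282. 200.] [array([599.9, -58.9]), array([66.3, 39.1]), np.float64(13.1)]
w [174. 350.] [array([ 786.4, -131.1]), array([28.2, 35.7]), np.float64(4.9)]
w [284. 206.] [array([603.2, -58. ]), array([39.2, 19.7]), np.float64(13.1)]
w [264. 196.] [array([573.2, -64.9]), array([113.9, 222.4]), np.float64(32.2)]
```

View pics/w7.png

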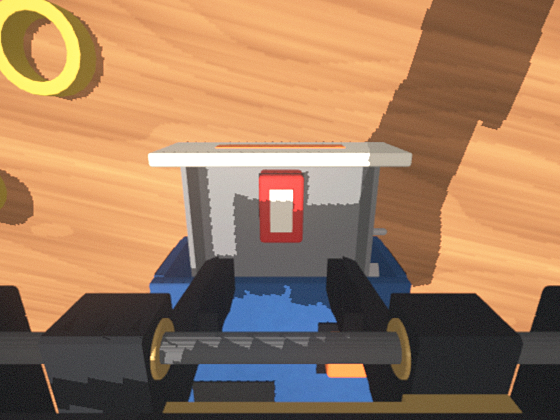

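The bit case lies flat, clear of the walls and inside the panel, seen at (282,205). I'll shut the fingers, go out in front of the panel and come down.

>>> move_arm(turn=[[0, 0, 0], [0, 0, 0], [0, 0, 0], [0, 0, 0], [0, 0, 0], [0, 0, 0], [0, 0, 0], [0, 0, 0], [0, 0, 0], [0, 0, 0]], dp=[[0.5, 0, 0], [1, 0, 0], [1, 0, 0], [1, 0, 0], [0.5, 0.06, 0.3], [0, 0, 0.8], [0, 0, 1], [0, 0, 1], [0, 0, 0.8], [0, 0, 0.4]], jaw=[1, 1, 1, 1, 1, 1, 1, 1, 1, 1])

```text
clock: 16.33
tool_pos: [0.4932, -0.0818, 0.0396]
eef_rot: [-0.115, 0.993, 0.0, -0.003]
contact_force: [-0.2, -0.3, 1.1]
opening: 0.007
```

>>> move_arm(turn=[[0, 0, 0], [0, 0, 0]], dp=[[0, 0, 0], [0, 0, 0]], jaw=[1, 1])

```text
clock: 16.5
tool_pos: [0.4942, -0.0819, 0.0417]
eef_rot: [-0.115, 0.993, 0.0, -0.001]
contact_force: [0.1, 0.2, -0.3]
opening: 0.006
```

```bash
cat > st.py <<'E'
from h import *
s=r.get_state(); f=s['contact_force']; print(s['clock'],cab(s['tool_pos']).round(1),s['tool_pos'][2].round(4),'fx',round(float(f[:2]@ex),2),f.round(2))
E
python3 st.py; python3 -c "
from h import *
snap('side','s2');im=cv2.imread('pics/s2.png');cv2.imwrite('pics/c7.png',cv2.resize(im[140:260,170:370],None,fx=4,fy=4,interpolation=2))"
```

```text
16.5 [-248.     0.7] 0.0417 fx 0.16 [ 0.11  0.23 -0.31]
```

View pics/c7.png

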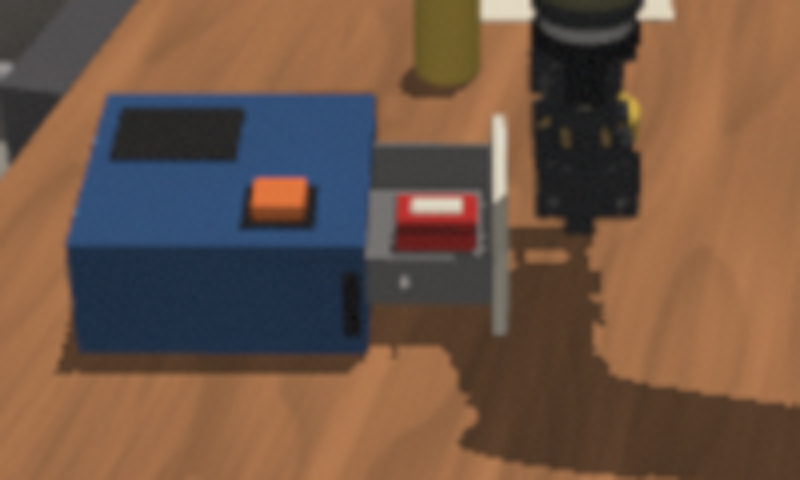

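The gripper is in front of the panel, with the case flat in the tray. Approaching slowly.

>>> move_arm(turn=[[0, 0, 0], [0, 0, 0], [0, 0, 0], [0, 0, 0], [0, 0, 0], [0, 0, 0]], dp=[[-0.3, 0, 0], [-0.4, 0, 0], [-0.3, 0, 0], [-0.2, 0, 0], [-0.1, 0, 0], [0, 0, 0]], jaw=[1, 1, 1, 1, 1, 1])

```text
clock: 17.05
tool_pos: [0.5278, -0.0746, 0.043]
eef_rot: [-0.114, 0.993, 0.0, 0.001]
contact_force: [0.8, -0.2, -0.4]
opening: 0.009
```

>>> move_arm(turn=[[0, 0, 0], [0, 0, 0], [0, 0, 0], [0, 0, 0], [0, 0, 0], [0, 0, 0], [0, 0, 0], [0, 0, 0]], dp=[[-0.06, 0, 0], [-0.06, 0, 0], [-0.06, 0, 0], [-0.06, 0, 0], [-0.06, 0, 0], [-0.06, 0, 0], [-0.06, 0, 0], [-0.06, 0, 0]], jaw=[1, 1, 1, 1, 1, 1, 1, 1])

```text
clock: 17.72
tool_pos: [0.5378, -0.0722, 0.0426]
eef_rot: [-0.114, 0.993, -0.0, -0.001]
contact_force: [-2.4, -0.4, 2.7]
opening: 0.008
```

```bash
python3 st.py
```

```text
17.7167 [-203.4    0.3] 0.0426 fx -2.4 [-2.37 -0.41  2.69]
```

Contact at about 2.4 N. Pushing in steadily.

>>> move_arm(turn=[[0, 0, 0], [0, 0, 0], [0, 0, 0], [0, 0, 0], [0, 0, 0], [0, 0, 0], [0, 0, 0], [0, 0, 0], [0, 0, 0], [0, 0, 0]], dp=[[-0.08, 0, 0], [-0.1, 0, 0], [-0.12, 0, 0], [-0.12, 0, 0], [-0.12, 0, 0], [-0.12, 0, 0], [-0.12, 0, 0], [-0.12, 0, 0], [-0.12, 0, 0], [-0.1, 0, 0]], jaw=[1, 1, 1, 1, 1, 1, 1, 1, 1, 1])

```text
clock: 18.55
tool_pos: [0.5661, -0.0656, 0.0426]
eef_rot: [-0.114, 0.993, 0.0, -0.0]
contact_force: [-3.4, -1.0, -0.1]
opening: 0.004
```

```bash
python3 st.py
```

```text
18.55 [-174.3    0.3] 0.0426 fx -3.51 [-3.36 -1.02 -0.14]
```

>>> move_arm(turn=[[0, 0, 0], [0, 0, 0], [0, 0, 0], [0, 0, 0], [0, 0, 0], [0, 0, 0], [0, 0, 0], [0, 0, 0], [0, 0, 0], [0, 0, 0]], dp=[[-0.08, 0, 0], [-0.08, 0, 0], [-0.08, 0, 0], [-0.08, 0, 0], [-0.08, 0, 0], [-0.08, 0, 0], [-0.08, 0, 0], [-0.08, 0, 0], [-0.06, 0, 0], [-0.04, 0, 0]], jaw=[1, 1, 1, 1, 1, 1, 1, 1, 1, 1])

```text
clock: 19.38
tool_pos: [0.5828, -0.0617, 0.0426]
eef_rot: [-0.114, 0.993, -0.0, -0.001]
contact_force: [-5.1, -0.2, 1.0]
opening: 0.007
```

>>> move_arm(turn=[[0, 0, 0], [0, 0, 0], [0, 0, 0], [0, 0, 0], [0, 0, 0]], dp=[[-0.04, 0, 0], [-0.04, 0, 0], [-0.04, 0, 0], [-0.04, 0, 0], [-0.04, 0, 0]], jaw=[1, 1, 1, 1, 1])

```text
clock: 19.8
tool_pos: [0.5889, -0.0603, 0.0426]
eef_rot: [-0.114, 0.993, 0.0, 0.0]
contact_force: [-4.1, -0.2, -0.7]
opening: 0.003
```

```bash
python3 st.py
```

```text
19.8 [-150.8    0.3] 0.0426 fx -4.04 [-4.09 -0.24 -0.68]
```

>>> move_arm(turn=[[0, 0, 0], [0, 0, 0], [0, 0, 0]], dp=[[-0.04, 0, 0], [-0.04, 0, 0], [-0.04, 0, 0]], jaw=[1, 1, 1])

```text
clock: 20.05
tool_pos: [0.5918, -0.0595, 0.0426]
eef_rot: [-0.114, 0.993, 0.0, -0.0]
contact_force: [-4.0, -0.2, 0.3]
opening: 0.009
```

>>> move_arm(turn=[[0, 0, 0], [0, 0, 0], [0, 0, 0]], dp=[[-0.04, 0, 0], [-0.04, 0, 0], [-0.04, 0, 0]], jaw=[1, 1, 1])

```text
clock: 20.3
tool_pos: [0.5943, -0.059, 0.0427]
eef_rot: [-0.114, 0.993, -0.0, -0.0]
contact_force: [-6.5, -0.3, 0.6]
opening: 0.008
```

>>> move_arm(turn=[[0, 0, 0], [0, 0, 0], [0, 0, 0]], dp=[[-0.04, 0, 0], [-0.04, 0, 0], [-0.04, 0, 0]], jaw=[1, 1, 1])

```text
clock: 20.55
tool_pos: [0.5959, -0.0586, 0.0427]
eef_rot: [-0.114, 0.993, -0.0, -0.002]
contact_force: [-7.9, -0.9, 3.4]
opening: 0.005
```

```bash
python3 st.py
```

```text
20.55 [-143.7    0.3] 0.0427 fx -7.87 [-7.87 -0.9   3.44]
```

The first catch is being felt at about 8 N. Small steps from here.

>>> move_arm(turn=[[0, 0, 0], [0, 0, 0]], dp=[[-0.04, 0, 0], [-0.03, 0, 0]], jaw=[1, 1])

```text
clock: 20.72
tool_pos: [0.5973, -0.0583, 0.0426]
eef_rot: [-0.114, 0.993, -0.0, -0.002]
contact_force: [-7.7, -0.3, 3.6]
opening: 0.008
```

>>> move_arm(turn=[[0, 0, 0], [0, 0, 0]], dp=[[-0.03, 0, 0], [-0.03, 0, 0]], jaw=[1, 1])

```text
clock: 20.88
tool_pos: [0.5985, -0.058, 0.0427]
eef_rot: [-0.114, 0.993, -0.0, -0.002]
contact_force: [-9.8, -0.3, 3.8]
opening: 0.003
```

```bash
python3 st.py
```

```text
20.8833 [-141.     0.3] 0.0427 fx -9.58 [-9.75 -0.33  3.81]
```

```bash
python3 -c "
from h import *
snap('side','s3');im=cv2.imread('pics/s3.png');cv2.imwrite('pics/c8.png',cv2.resize(im[140:260,170:370],None,fx=4,fy=4,interpolation=2))
snap('wrist','w8')"; python3 st.py
```

```text
20.9833 [-140.8    0.3] 0.0427 fx -7.32 [-7.44 -0.36  3.79]
```

View pics/c8.png

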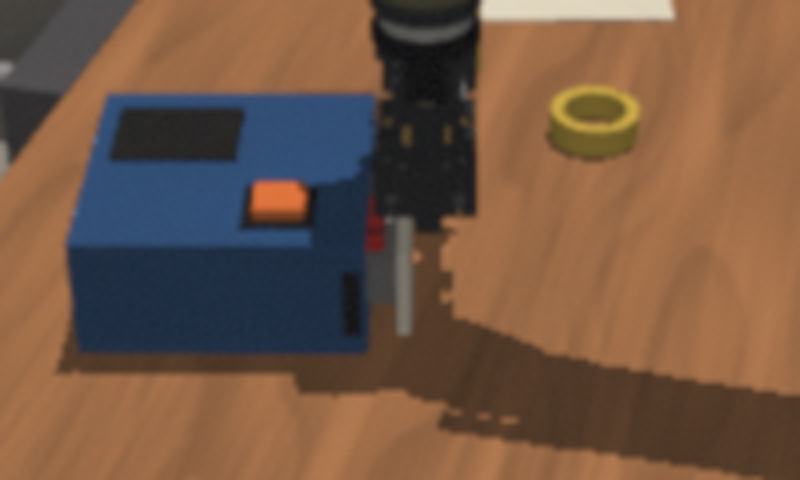

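View pics/w8.png

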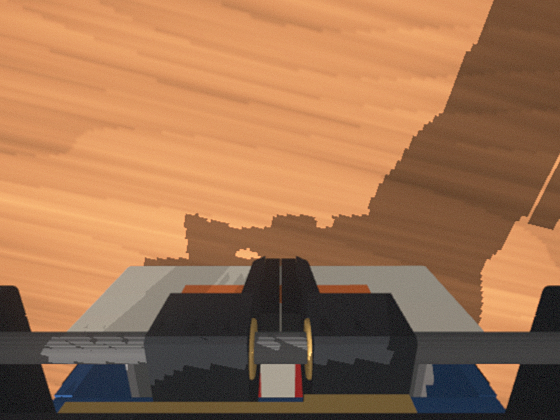

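```bash
python3 -c "
from h import *
a=cab(onz('s3',272.5,223.75,.012));b=cab(onz('s3',296.75,223.75,.012));print(a,b,'j',85-(a-b)[0])"
```

```text
[-131.51078283   95.57758236] [-198.05352027   94.92105379] j 18.45726255469137
```

The side view puts the tray at about 19 to 20 mm of travel. Nothing but the fingertips touches it. Continuing in small steps.

>>> move_arm(turn=[[0, 0, 0], [0, 0, 0]], dp=[[-0.03, 0, 0], [-0.03, 0, 0]], jaw=[1, 1])

```text
clock: 21.15
tool_pos: [0.5996, -0.0577, 0.0426]
eef_rot: [-0.114, 0.993, -0.0, -0.003]
contact_force: [-9.1, -0.4, 4.8]
opening: 0.005
```

```bash
python3 st.py
```

```text
21.15 [-139.9    0.3] 0.0426 fx -8.99 [-9.13 -0.44  4.76]
```

>>> move_arm(turn=[[0, 0, 0], [0, 0, 0]], dp=[[-0.03, 0, 0], [-0.03, 0, 0]], jaw=[1, 1])

```text
clock: 21.32
tool_pos: [0.601, -0.0574, 0.0426]
eef_rot: [-0.114, 0.993, -0.0, -0.003]
contact_force: [-8.1, -0.1, 2.9]
opening: 0.006
```

```bash
python3 st.py
```

```text
21.3167 [-138.5    0.3] 0.0426 fx -7.88 [-8.07 -0.09  2.87]
```

>>> move_arm(turn=[[0, 0, 0], [0, 0, 0]], dp=[[-0.03, 0, 0], [-0.03, 0, 0]], jaw=[1, 1])

```text
clock: 21.48
tool_pos: [0.604, -0.0567, 0.0427]
eef_rot: [-0.114, 0.993, -0.0, -0.001]
contact_force: [-5.2, -0.3, 1.0]
opening: 0.005
```

```bash
python3 st.py
```

```text
21.4833 [-135.4    0.3] 0.0427 fx -5.15 [-5.21 -0.33  1.01]
```

First click: the tip jumped 3 mm and the force dropped to 5 N. Continuing toward the home catch.

>>> move_arm(turn=[[0, 0, 0], [0, 0, 0]], dp=[[-0.03, 0, 0], [-0.03, 0, 0]], jaw=[1, 1])

```text
clock: 21.65
tool_pos: [0.6057, -0.0563, 0.0427]
eef_rot: [-0.114, 0.993, -0.0, -0.001]
contact_force: [-6.6, -1.0, -0.2]
opening: 0.005
```

>>> move_arm(turn=[[0, 0, 0], [0, 0, 0]], dp=[[-0.03, 0, 0], [-0.03, 0, 0]], jaw=[1, 1])

```text
clock: 21.82
tool_pos: [0.6076, -0.0559, 0.0427]
eef_rot: [-0.114, 0.993, 0.0, -0.0]
contact_force: [-3.9, 0.0, -0.1]
opening: 0.006
```

```bash
python3 st.py
```

```text
21.8167 [-131.6    0.3] 0.0427 fx -3.82 [-3.93  0.02 -0.12]
```

>>> move_arm(turn=[[0, 0, 0], [0, 0, 0]], dp=[[-0.03, 0, 0], [-0.03, 0, 0]], jaw=[1, 1])

```text
clock: 21.98
tool_pos: [0.6096, -0.0554, 0.0427]
eef_rot: [-0.114, 0.993, 0.0, 0.0]
contact_force: [-3.2, -0.3, 0.1]
opening: 0.005
```

```bash
python3 st.py
```

```text
21.9833 [-129.6    0.3] 0.0427 fx -3.17 [-3.19 -0.26  0.08]
```

>>> move_arm(turn=[[0, 0, 0], [0, 0, 0], [0, 0, 0]], dp=[[-0.03, 0, 0], [-0.02, 0, 0], [-0.02, 0, 0]], jaw=[1, 1, 1])

```text
clock: 22.23
tool_pos: [0.6108, -0.0551, 0.0426]
eef_rot: [-0.114, 0.993, -0.0, -0.0]
contact_force: [-6.6, -0.3, 0.8]
opening: 0.002
```

```bash
python3 st.py
```

```text
22.2333 [-128.3    0.3] 0.0426 fx -6.53 [-6.63 -0.31  0.8 ]
```

>>> move_arm(turn=[[0, 0, 0], [0, 0, 0], [0, 0, 0]], dp=[[-0.02, 0, 0], [-0.02, 0, 0], [-0.02, 0, 0]], jaw=[1, 1, 1])

```text
clock: 22.48
tool_pos: [0.6111, -0.0551, 0.0426]
eef_rot: [-0.114, 0.993, -0.0, -0.002]
contact_force: [-8.6, -0.1, 3.2]
opening: 0.005
```

```bash
python3 st.py
```

```text
22.4833 [-128.1    0.3] 0.0426 fx -8.37 [-8.57 -0.1   3.15]
```

>>> move_arm(turn=[[0, 0, 0], [0, 0, 0], [0, 0, 0]], dp=[[-0.02, 0, 0], [-0.02, 0, 0], [-0.02, 0, 0]], jaw=[1, 1, 1])

```text
clock: 22.73
tool_pos: [0.6114, -0.055, 0.0427]
eef_rot: [-0.114, 0.993, -0.0, -0.003]
contact_force: [-10.2, -0.2, 5.6]
opening: 0.005
```

```bash
python3 st.py
```

```text
22.7333 [-127.8    0.3] 0.0427 fx -10.01 [-10.22  -0.25   5.61]
```

>>> move_arm(turn=[[0, 0, 0], [0, 0, 0], [0, 0, 0]], dp=[[-0.02, 0, 0], [-0.02, 0, 0], [0, 0, 0]], jaw=[1, 1, 1])

```text
clock: 22.98
tool_pos: [0.6115, -0.055, 0.0427]
eef_rot: [-0.114, 0.993, -0.001, -0.004]
contact_force: [-10.8, -0.5, 7.1]
opening: 0.008
```

```bash
python3 st.py
```

```text
22.9833 [-127.6    0.3] 0.0427 fx -10.63 [-10.8   -0.51   7.08]
```

>>> move_arm(turn=[[0, 0, 0], [0, 0, 0], [0, 0, 0]], dp=[[-0.02, 0, 0], [-0.02, 0, 0], [0, 0, 0]], jaw=[1, 1, 1])

```text
clock: 23.23
tool_pos: [0.6117, -0.0549, 0.0427]
eef_rot: [-0.114, 0.993, -0.001, -0.004]
contact_force: [-13.4, -1.6, 8.2]
opening: 0.002
```

```bash
python3 st.py
```

```text
23.2333 [-127.5    0.3] 0.0427 fx -13.36 [-13.35  -1.55   8.2 ]
```

Stiff at 13 N with no further travel, so this looks like the end stop. I'll back off gently and see whether the tray stays.

>>> move_arm(turn=[[0, 0, 0], [0, 0, 0], [0, 0, 0], [0, 0, 0], [0, 0, 0], [0, 0, 0], [0, 0, 0]], dp=[[0.06, 0, 0], [0.08, 0, 0], [0.08, 0, 0], [0.1, 0, 0], [0.1, 0, 0], [0.1, 0, 0], [0, 0, 0]], jaw=[1, 1, 1, 1, 1, 1, 1])

```text
clock: 23.82
tool_pos: [0.6045, -0.0569, 0.0433]
eef_rot: [-0.114, 0.993, 0.0, 0.001]
contact_force: [-0.2, 0.5, 0.1]
opening: 0.006
```

```bash
python3 st.py; python3 -c "
from h import *
snap('side','s4');im=cv2.imread('pics/s4.png');cv2.imwrite('pics/c9.png',cv2.resize(im[140:260,170:370],None,fx=4,fy=4,interpolation=2))"
```

```text
23.8167 [-134.9    0. ] 0.0433 fx -0.07 [-0.19  0.51  0.09]
```

View pics/c9.png

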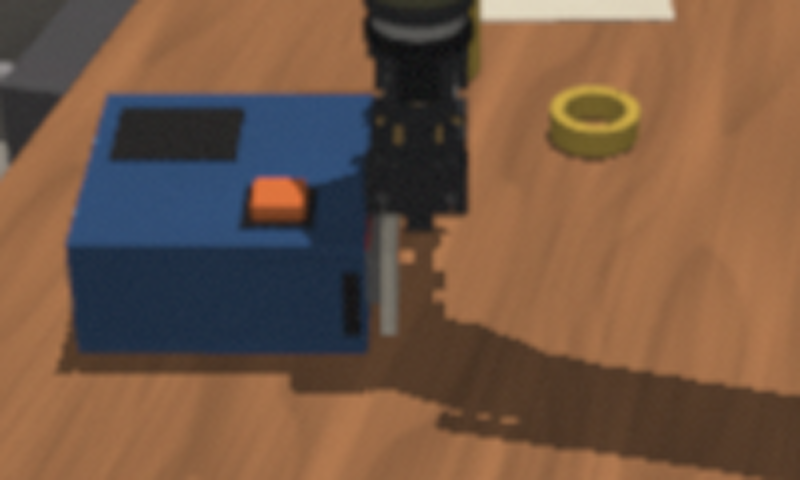

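The force is zero and the panel stayed in. I'll retreat well clear and compare two pictures.

>>> move_arm(turn=[[0, 0, 0], [0, 0, 0], [0, 0, 0], [0, 0, 0], [0, 0, 0], [0, 0, 0], [0, 0, 0], [0, 0, 0], [0, 0, 0], [0, 0, 0]], dp=[[0.4, 0, 0], [0.8, 0, 0], [0.8, 0, 0], [0.4, 0, -0.4], [0, 0, -0.8], [0, 0, -1], [0, 0, -1], [0, 0, -1], [0, 0, -0.5], [0, 0, 0]], jaw=[1, 1, 1, 1, 1, 1, 1, 1, 1, 1])

```text
clock: 24.7
tool_pos: [0.5478, -0.0703, 0.1634]
eef_rot: [-0.114, 0.993, -0.0, 0.004]
contact_force: [-0.6, 0.4, -0.6]
opening: 0.005
```

```bash
python3 st.py; python3 -c "
from h import *
for a in ('s5',):
  snap('side',a);im=cv2.imread('pics/'+a+'.png');cv2.imwrite('pics/c10.png',cv2.resize(im[140:260,170:370],None,fx=4,fy=4,interpolation=2))
snap('wrist','w9'); snap('scene','sc9')
a=cab(onz('s4',170+396/4,223.75,.012));b=cab(onz('s4',296.75,223.75,.012));print('j',85-(a-b)[0],a)
"
```

```text
24.7 [-193.1   -0.2] 0.1634 fx -0.46 [-0.55  0.37 -0.57]
j 8.852246786336153 [-121.90576706   95.67234803]
```

View pics/c10.png

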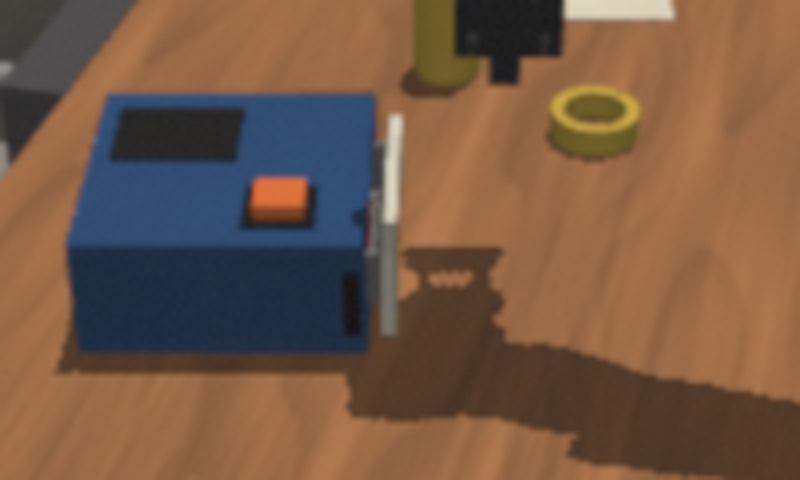

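View pics/w9.png

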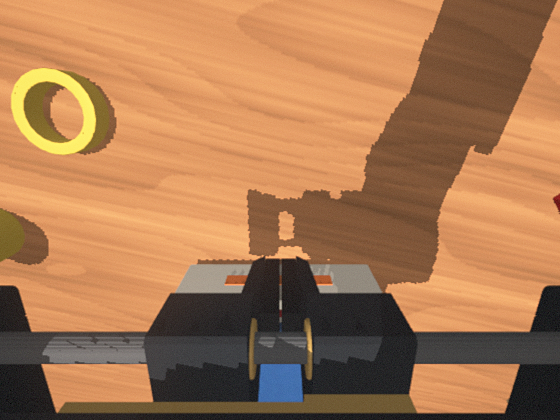

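View pics/sc9.png

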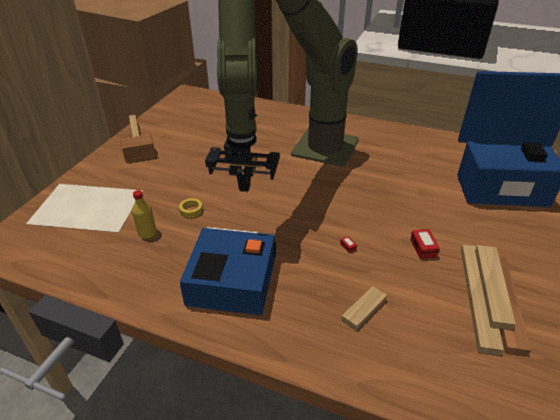

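The panel edge is at the same place, about (396,335) in the crop, in both pictures 0.9 s apart. That is about 9 mm of travel with nothing touching it, where a tray short of the home catch would have sprung back to 30 mm. The tape, glue and offcut are at their starting pixels. Handing in.

```bash
python3 -c "
from h import *
print(r.finish_job())"
```

```text
the job is handed in; nothing more can be done
None
```

I pressed the orange release, laid the 58 x 36 mm red bit case flat in the tray, and pushed the tray home by its front. I handed the job in at about 25 s of the 72 s allowed.

- **Release:** it was pressed about 7 mm with roughly 3 N, and the tray popped fully out.
- **Bit case:** it was set down only once the load came off the wrist. The wrist picture showed it lying flat and clear of the walls and panel.
- **Pushing in:** the first catch clicked at about 9 N. The tray then stopped hard, with the force rising to 13 N along the push (about 16 N including the sideways part) and no further travel.
- **Home catch:** I did not see a separate force drop for this click, so I judged it by backing off. With nothing touching it, the tray stayed at about 9 mm in two side pictures 0.9 s apart, inside the 0 to 12 mm home range. It did not spring back to 30 mm.
- **Bystanders:** the tape roll, glue bottle and offcut appeared in the same places as at the start.

One measurement disagreed: the scene and side cameras differed by up to 9 mm on the drawer case. I worked from the wrist camera, which matched the given sizes.

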